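# Open the preheater's mesh guard, whose catch may be caught, and hold it open

## Task

I need to get at the board in the preheater, and the catch at the side of its hinged mesh guard may or may not have caught: first tug the guard up a little by its front handle to find out, before touching the release. Only if it is caught, push the release tab outwards, away from the guard, to the end of its travel; if the guard comes up freely, leave the tab alone. Then swing the guard well open, to about 60 degrees, and finish with the gripper still holding it there, because it falls shut when let go; leave the loose things around it where they are.

Things in the scene. Friction and masses are not known exactly. Their poses are not given: they have to be found in the camera images.
- preheater: Fixed board preheater: dark open tub 180 x 220 mm (its x by y), 72 mm high, a grid and circuit board inside, under a hinged mesh guard. Origin: centre of its underside, on the table. Its x axis points from the handle side (front) to the hinge side, y to its left, z up. Right of it (-y) stands an aluminium catch block, 60 mm high, x -78 to -8 mm, y -113 to -205 mm; on its left two star knobs.
- guard (a joint): Angle of the mesh guard (rad): 0 shut, grows as the handle rises, stop at 1.35; it falls shut from every angle. Aluminium frame 180 x 220 mm, 0.3 to 0.5 kg, top 83 mm above the table when shut, a steel tongue at its right edge. Nothing seen tells if it is caught. Caught, it rises with free play to 0.03-0.045 rad (8 mm at the handle), then stops firmly; past 0.06 rad it is free.
- handle (a point): Middle of the guard's handle: round steel bar 12 mm thick, 90 mm long along the preheater's y, carried by a bar at each end (78 mm free between), 40 mm in front of the guard's front edge (34 mm room for a finger: do not open wide), 79 mm above the table when shut, 220 mm from the hinge axis. It turns with the guard; axes as the preheater's when shut.
- hinge (a point): Fixed point in the middle of the guard's hinge axis, 75 mm above the table; the axis runs along the preheater's y.
- tab (a point): Centre of the release tab, an upright steel plate 26 mm (preheater x) x 10 mm (y) on the catch block, from 61 to 95 mm above the table, centre 78 mm. Home it stands at y = -150 mm in the preheater's frame, its inner face 35 mm from the guard's right edge; it slides outwards, along the preheater's -y.
- release (a joint): Travel of the release tab (m): 0 to 0.002 home, grows outwards to the stop at 0.028. The first 12 mm move only the tab, then it draws back the catch, if caught, which is surely free at 0.024. It takes about 3 N at first, 4 to 6 N when it draws the catch, and stays where it is left.
- flux_jar: Loose bystander: small white jar, 48 mm across, 55 mm high; origin at the centre of its underside.
- screwdriver: Loose bystander: screwdriver about 160 mm long, lying along its x axis, origin on the table.
- spool: Loose bystander: grey spool 52 mm across, 40 mm high; origin at the centre of its underside.
- thumbscrew: Loose bystander: steel thumbscrew 18 mm across, 30 mm high, standing on its head; origin at the centre of its underside.
- clamp_arm: Loose bystander: flat aluminium clamp arm 90 x 18 x 8 mm with a round steel screw, 24 mm high in all; origin at the centre of its underside.
- star_knob: Loose bystander: black knob 36 mm across, 24 mm high; origin at the centre of its underside.
- chip_tray: Loose bystander: black divided tray 70 x 100 mm, 20 mm high; origin at the centre of its underside.

How it is judged:
By the outcome, as a careful person would: the job done as asked, in the order asked, and still so for the second after the job is handed in, while the arm keeps its last pose, push and grip.
It also fails if it takes over 58 s, if anything falls off the work surface, if the arm or the gripper's body presses on something with over 40 N, if the wrist force passes 120 N, or if a joint passes its speed limit or range.

## Robot

A 6-joint arm with a two-finger parallel gripper is mounted at the origin on the work surface. World frame = base frame: x ahead of the robot, y to its left, z up, the work surface at z = 0. Lengths are in m, angles in rad, forces in N, time in s.
With the tool pointing down it reaches from about 0.35 to 0.95 m from the base axis. Payload 17.4 kg.
Tool frame: the origin (TCP) lies midway between the tips of the shut fingers; the grasp point (between the pads) lies 19 mm behind it; z points along the fingers, y is the direction in which the jaws open and shut (so a half turn about z gives the same grasp; the last joint's range is limited). The gripper opens to 93 mm and grips with 3 to 60 N. Pads are 15 mm wide; open, the fingers measure 128 mm over their backs; the gripper's body (75 mm by 188 mm) begins 65 mm behind the grasp point.
Start: joints at [1.08, 0.116, 1.442, -0, 1.584, -0.038], TCP at [0.295, 0.607, 0.219] pointing down, gripper open.
Joint ranges: [-2.83, 2.83], [-0.83, 2.19], [0.07, 2.5], [-1.14, 4.28], [0.01, 3], [-2.97, 2.97]. Speed limits (rad/s): [1.89, 1.89, 2.22, 3.14, 3.14, 3.14].

## Interface

Orientations are given as [roll, pitch, yaw] about the fixed x, y, z axes, in that order (R = Rz(yaw) Ry(pitch) Rx(roll)).
In Python, from rig import sense, imaging, ticket, cut_out, place_of gives the robot as it stands.
- The arm moves only by the shell command python3 -m crank 'ROWS' [OPENING] [FORCE]. ROWS is JSON, a list of rows, each a list of 4 numbers: the shift along the tool's x, y, z in cm, then the turn about the tool's z in rad. A call has 1 to 20 rows; each row shifts and turns the commanded pose from where the row before left it, along the tool's axes as they then stand; what a row does not reach is not made up. A row lasts 1/8 s, in which the tool goes at most 62.5 mm and 10.7 degrees, less where a joint would pass 70% of its speed; a pose out of reach is approached as far as the arm can. A call is refused whole if a number of a shift passes 6.25 or a number of a turn 0.188, either way. A call with a gripper value outside its range is refused whole. OPENING is the closure, from 0 (fully open) to 1 (shut), set as the call begins (- or left out, the last holds). The fingers move at their own pace and stop on an object; FORCE is the grip in N (left out, the last holds). Time passes only in rows, so rows that do not move let the fingers close. It gives the time, the measured TCP pose, the force and the opening at its end, in the units of the state.
- sense(): the state, without advancing time (a new reading comes with each control period).
- imaging.camera(name): name is "scene" or "top"; returns a dict with "img" (420x560x3 uint8, red, green, blue), "K" (3x3 intrinsics, pixels), "pose" (4x4, takes a point from camera to world coordinates). Camera axes: x right, y down, z forward; pixel columns grow to the right and rows downward; lengths in m; the calibration is good to about 2 mm. A picture is of the moment at which its call begins. There is no depth.
- ticket.job_done(): hands the job in, once; it reports no verdict.
Trained networks look in the newest picture that a camera, given by its name, has taken for a name from the list of things; names that differ only in an ending like _2 or _b are one class to them, and where a whole thing is asked for, a point or a joint stands for the part that bears it (a point fixed in the world has none). Each returns a list of dicts, best first, with "p" (0 to 1); they miss things now and then, are a little off and sometimes report something else, mostly with a low value. They report only what shows in the picture. A call takes as long as a camera call.
- cut_out(label, camera): "pixels" (420x560 bool, what is visible of it) and "at" ([column, row] in pixels, amid what is visible of it).
- place_of(label, camera): "at" ([column, row] in pixels: a listed point, or the origin of a listed thing).
The state is a dict: "time": time; "joint_pos": joint angles; "dq": joint speeds; "joint_torque": joint torques, N m; "tool_pos": TCP position; "orientation": TCP orientation; "wrist_force": force on the tool from outside, world axes, zero at the start; "ft_torque": the same for the moment, N m; "finger_gap": finger opening in m.
Only numpy, scipy, OpenCV 4.12 (cv2) and the standard library are available. Lean on these libraries where they do the work, as an engineer would, in place of code of your own. Each camera call takes 0.05 s, during which the arm holds its last target. There are 200 camera calls.

## Working session

There is one attempt and no reset: what is moved stays moved. The work goes in short steps, Python scripts to look and compute and a shell command to move; the robot and the scene stay as the last step left them, time stands still between calls to the robot, and variables do not carry over. Pictures are saved under pics/ and viewed, about 8 in all and at most 12, crops included, and the job is handed in when it is done.

```bash
ls; mkdir -p pics; cat > h.py <<'E'
import numpy as np, cv2
from rig import sense, imaging, ticket, cut_out, place_of
from scipy.spatial.transform import Rotation as R
def ray(c,uv):
    K,P=np.array(c["K"]),np.array(c["pose"])
    d=P[:3,:3]@np.linalg.solve(K,[uv[0],uv[1],1.]); return P[:3,3],d
def atz(c,uv,z):
    o,d=ray(c,uv); return o+d*(z-o[2])/d[2]
def proj(c,p):
    P=np.array(c["pose"]); q=np.array(c["K"])@(P[:3,:3].T@(np.array(p)-P[:3,3])); return q[:2]/q[2]
E
python3 - <<'E'
from h import *
print(sense())
for n in("top","scene"):
    c=imaging.camera(n); cv2.imwrite(f"pics/{n}0.png",c["img"][:,:,::-1])
    print(n,np.round(c["pose"],3).tolist())
    for l,z in(("preheater",0),("handle",.079),("hinge",.075),("tab",.078),("flux_jar",0),("screwdriver",0),("spool",0),("thumbscrew",0),("clamp_arm",0),("star_knob",0),("chip_tray",0)):
        for r in place_of(l,n)[:2]: print(l,round(r["p"],2),np.round(r["at"]),np.round(atz(c,r["at"],z),3))
E
```

```text
pics
{'time': 0.0, 'joint_pos': array([ 1.08016600e+00,  1.16484264e-01,  1.44223778e+00, -2.11125506e-05,
        1.58398127e+00, -3.77836368e-02]), 'dq': array([ 0.00087653,  0.00053894,  0.00051625, -0.00116165, -0.00094894,
       -0.00120706]), 'joint_torque': array([-1.62770786e-03, -7.21244359e+01, -6.22635984e+01,  7.78248743e-02,
        2.35148653e-02, -1.22344995e-04]), 'tool_pos': array([0.29524518, 0.60679425, 0.2179234 ]), 'orientation': array([-3.14048198e+00, -2.08591353e-05,  2.68874568e+00]), 'wrist_force': array([-0.69029476,  0.59065897,  0.31405747]), 'ft_torque': array([-0.01140447, -0.04139572, -0.01505155]), 'finger_gap': 0.09277035748789828}
top [[0.002, -0.982, 0.19, 0.366], [-1.0, -0.005, -0.014, 0.066], [0.014, -0.19, -0.982, 1.019], [0.0, 0.0, 0.0, 1.0]]
preheater 0.9 [341. 186.] [ 0.6   -0.072  0.   ]
preheater 0.29 [323. 251.] [ 0.461 -0.032  0.   ]
handle 0.76 [338. 242.] [ 0.471 -0.053  0.079]
hinge 0.58 [355. 136.] [ 0.688 -0.093  0.075]
flux_jar 0.6 [244. 171.] [0.633 0.136 0.   ]
screwdriver 0.71 [461. 221.] [ 0.524 -0.325  0.   ]
screwdriver 0.71 
[... 314 characters left out ...]
[0.942, 0.203, -0.266, 0.34], [0.01, -0.811, -0.585, 0.715], [0.0, 0.0, 0.0, 1.0]]
preheater 0.69 [223. 234.] [ 0.601 -0.077  0.   ]
handle 0.62 [252. 183.] [ 0.475 -0.051  0.079]
hinge 0.57 [201. 229.] [ 0.686 -0.088  0.075]
tab 0.71 [250. 183.] [ 0.472 -0.057  0.078]
tab 0.56 [180. 186.] [ 0.549 -0.22   0.078]
flux_jar 0.63 [304. 262.] [0.632 0.141 0.   ]
screwdriver 0.54 [156. 196.] [ 0.512 -0.327  0.   ]
spool 0.79 [157. 220.] [ 0.607 -0.263  0.   ]
thumbscrew 0.75 [198. 230.] [ 0.608 -0.145  0.   ]
thumbscrew 0.58 [287. 222.] [0.5   0.057 0.   ]
clamp_arm 0.56 [203. 183.] [ 0.407 -0.232  0.   ]
star_knob 0.74 [291. 226.] [0.511 0.07  0.   ]
chip_tray 0.61 [325. 239.] [0.532 0.167 0.   ]
```

```bash
python3 - <<'E'
import cv2
a=cv2.imread("pics/top0.png")[90:330,180:500]; cv2.imwrite("pics/top0c.png",cv2.resize(a,None,fx=2.5,fy=2.5,interpolation=3))
a=cv2.imread("pics/scene0.png")[110:310,110:350]; cv2.imwrite("pics/scene0c.png",cv2.resize(a,None,fx=3,fy=3,interpolation=3))
E
```

```text
(no output)
```

View pics/top0c.png

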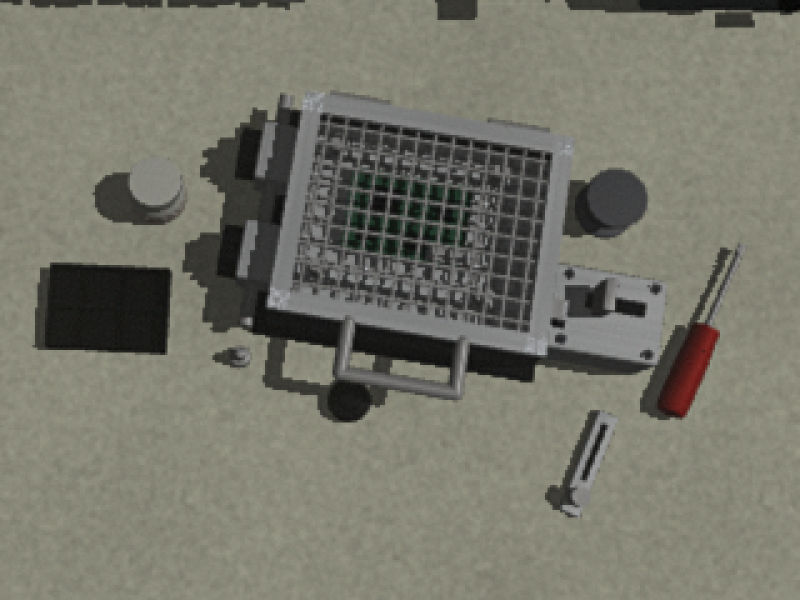

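View pics/scene0c.png

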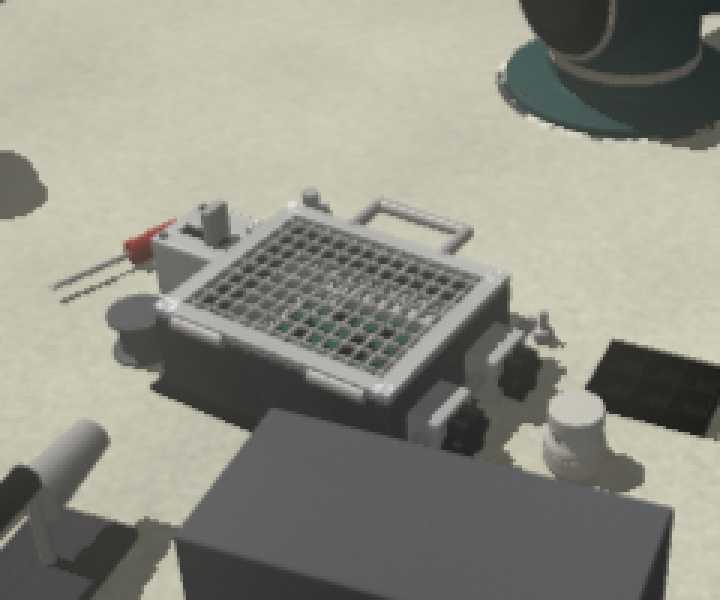

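The pictures show the guard shut. In the top crop the handle bar runs from (340,375) to (460,392), the tab's top is at (608,290) on the block, and a star knob lies on the table under the handle's left end at (350,400). Next I fit the preheater pose from the guard corners and the handle.

```bash
python3 - <<'E'
from h import *
c=imaging.camera("top"); s=imaging.camera("scene")
f=lambda p:(180+p[0]/2.5,90+p[1]/2.5)
g=lambda p:(110+p[0]/3,110+p[1]/3)
T={k:atz(c,f(v),.083) for k,v in dict(fl=(268,305),fr=(545,353),br=(573,142),bl=(306,94)).items()}
for k,v in T.items(): print(k,v.round(3))
S={k:atz(s,g(v),.083) for k,v in dict(fl=(508,272),fr=(292,206),br=(166,308),bl=(385,393)).items()}
for k,v in S.items(): print('s',k,v.round(3))
for Q in(T,S):
    d=(Q['fl']+Q['bl']-Q['fr']-Q['br']); e=Q['br']+Q['bl']-Q['fr']-Q['fl']
    print("mid",(sum(Q.values())/4).round(4),"yaw",np.arctan2(-d[0],d[1]),np.arctan2(e[1],e[0]),np.linalg.norm(d)/2,np.linalg.norm(e)/2)
print("handle",atz(c,f((403,384)),.085)[:2], atz(s,g((425,216)),.085)[:2])
print("tabtop",atz(c,f((608,288)),.095), atz(s,g((214,205)),.095))
for l,z in(("handle",.079),("tab",.078)):
  for n,k in(("top",c),("scene",s)):
    for r in cut_out(l,n)[:2]: print(l,n,round(r["p"],2),np.round(r["at"]),r["pixels"].sum(),atz(k,r["at"],z).round(3))
E
```

```text
fl [0.528 0.045 0.083]
fr [ 0.492 -0.17   0.083]
br [ 0.662 -0.199  0.083]
bl [0.701 0.015 0.083]
s fl [0.529 0.044 0.083]
s fr [ 0.499 -0.165  0.083]
s br [ 0.668 -0.189  0.083]
s bl [0.704 0.012 0.083]
mid [ 0.5959 -0.0773  0.083 ] yaw -0.17423823428572752 -0.17371788046420833 0.2179213086972632 0.1743971026665892
mid [ 0.6001 -0.0746  0.083 ] yaw -0.15738411033652028 -0.16231832767094162 0.20818502437787367 0.17413674606554333
handle [ 0.46693798 -0.05856985] [ 0.47697138 -0.04966721]
tabtop [ 0.54099687 -0.21776868  0.095     ] [ 0.53810127 -0.21873318  0.095     ]
handle top 0.65 [349. 187.] 4592 [ 0.58  -0.077  0.079]
handle scene 0.71 [224. 209.] 4423 [ 0.602 -0.069  0.079]
tab top 0.65 [418. 207.] 99 [ 0.54  -0.212  0.078]
tab scene 0.57 [183. 184.] 114 [ 0.536 -0.216  0.078]
```

```bash
python3 -m crank '[[0,0,0,0.161],[0,0,0,0.161],[0,0,0,0.161],[0,0,0,0.161],[0,0,0,0.161],[0,0,0,0.161],[0,0,0,0.161],[0,0,0,0.161]]' 0.7 40 && python3 -m crank '[[-4.4,2,0,0],[-4.4,2,0,0],[-4.4,2,0,0],[-4.4,2,0,0],[-4.4,2,0,0],[-4.4,2,0,0],[-4.4,2,0,0],[-4.4,2,0,0],[-4.4,2,0,0],[-4.4,2,0,0],[-4.4,2,0,0],[-4.4,2,0,0],[-4.4,2,0,0],[-5,2.4,0,0],[0,0,0,0],[0,0,0,0]]'; python3 - <<'E'
from h import *
s=sense();print(s["orientation"],s["joint_pos"])
ax=lambda a:(np.cos(a),np.sin(a))
y=s["orientation"][2]; tx=np.array(ax(y)); ty=np.array([tx[1],-tx[0]])
for n in("top","scene"):
    c=imaging.camera(n)
    for r in place_of("handle",n)[:2]:
        p=atz(c,r["at"],.079); d=p[:2]-s["tool_pos"][:2]
        print(n,round(r["p"],2),np.round(r["at"]),p.round(3),"tool x,y cm",100*d@tx,100*d@ty)
    cv2.imwrite(f"pics/{n}1.png",c["img"][:,:,::-1])
    if n=="scene":cv2.imwrite("pics/s1c.png",cv2.resize(c["img"][60:260,140:380,::-1],None,fx=3,fy=3,interpolation=3))
E
```

```text
time: 2.5
tool_pos: [0.2953, 0.607, 0.2186]
orientation: [-3.142, 0.0, 1.395]
wrist_force: [0.1, -0.3, -0.8]
finger_gap: 0.028
time: 4.5
tool_pos: [0.4699, -0.0539, 0.2186]
orientation: [-3.141, -0.0, 1.4]
wrist_force: [0.6, 0.1, 0.5]
finger_gap: 0.0277
[-3.14145224e+00 -2.48079553e-04  1.40013929e+00] [-1.68360546e-01 -3.35272320e-01  1.85671700e+00  2.48705891e-04
  1.62028782e+00  2.30876230e-03]
scene 0.69 [250. 184.] [ 0.477 -0.054  0.079] tool x,y cm 0.0851321991960988 0.6916173362794837
scene 0.6 [297. 263.] [0.722 0.152 0.079] tool x,y cm 24.572739611459866 21.37503071891472
```

View pics/s1c.png

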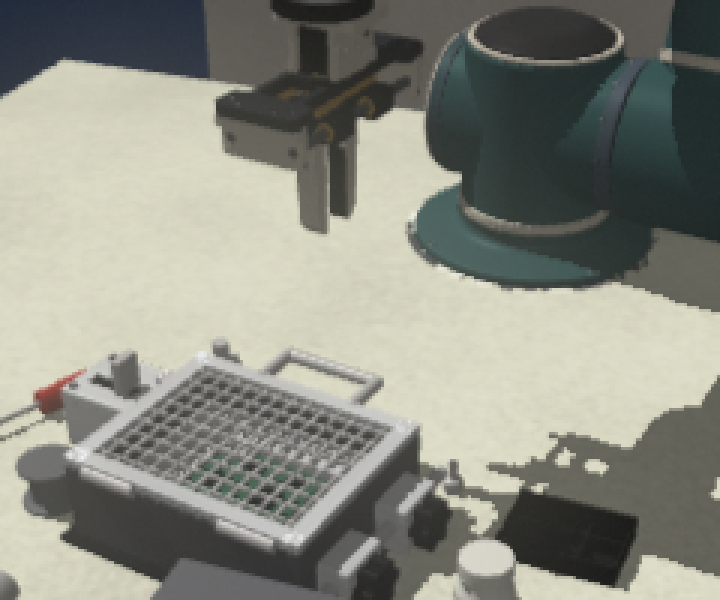

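The scene crop shows the open fingers hanging in front of and above the handle. The handle bar is at about (240,184) full-frame. I descend to just above it and look again.

```bash
python3 -m crank '[[0,0.3,2.5,0],[0,0,4,0],[0,0,3,0],[0,0,1.5,0],[0,0,0,0],[0,0,0,0]]'; python3 - <<'E'
from h import *
c=imaging.camera("scene"); s=sense(); t=s["tool_pos"]
a=cv2.resize(c["img"][130:230,200:320,::-1],None,fx=6,fy=6,interpolation=3)
k=lambda p:tuple(int(v) for v in (proj(c,p)-[200,130])*6)
cv2.circle(a,k(t),3,(0,0,255),-1)
for d in(-.014,.014): cv2.circle(a,k(t+[d*.9856,-d*.169,0]),3,(255,0,0),-1)
b=np.array([t[0],t[1],.079])
for d in(-.045,.045): cv2.circle(a,k(b+[d*.169,d*.9856,0]),3,(0,255,0),-1)
cv2.circle(a,k(b),3,(0,255,0),-1)
cv2.imwrite("pics/s2c.png",a)
E
```

```text
time: 5.45
tool_pos: [0.4735, -0.0545, 0.11]
orientation: [3.14, -0.0, 1.401]
wrist_force: [0.4, -0.6, 0.1]
finger_gap: 0.028
```

View pics/s2c.png

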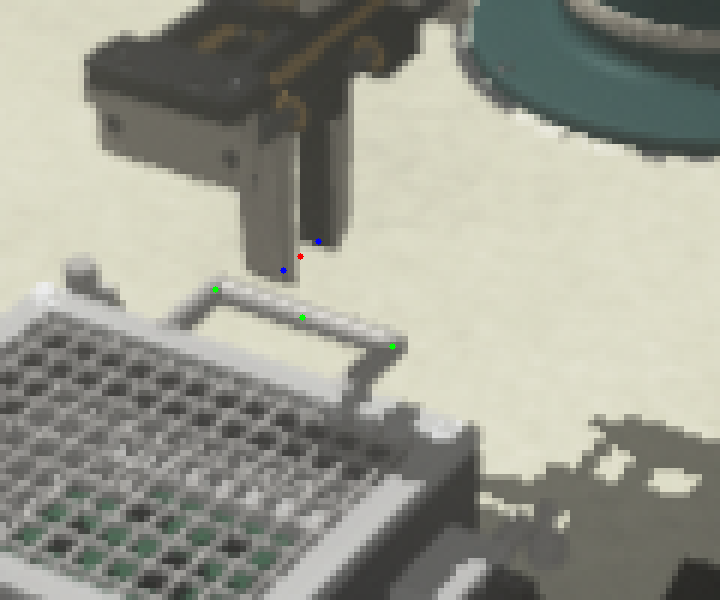

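The green dots, which mark the predicted bar below the tool, fall on the handle bar from (215,289) to (392,346). The fingers straddle the bar, so I go down and close.

```bash
python3 -m crank '[[0,0,2,0],[0,0,1.5,0],[0,0,1.5,0],[0,0,0,0]]' && python3 -m crank '[[0,0,0,0],[0,0,0,0],[0,0,0,0],[0,0,0,0],[0,0,0,0]]' 1 40
```

```text
time: 6.0
tool_pos: [0.4722, -0.0545, 0.0571]
orientation: [-3.139, -0.0, 1.401]
wrist_force: [0.6, -0.4, 0.3]
finger_gap: 0.0282
time: 6.62
tool_pos: [0.469, -0.0539, 0.0585]
orientation: [-3.131, 0.0, 1.401]
wrist_force: [-44.0, 6.0, 21.6]
finger_gap: 0.0105
```

The grip is on, but the tool is pulled about 3.5 mm towards the front. I shift the target to relieve that.

```bash
python3 -m crank '[[0,-0.2,0,0],[0,-0.15,0,0],[0,0,0,0],[0,0,0,0]]'
```

```text
time: 7.12
tool_pos: [0.4689, -0.0539, 0.0588]
orientation: [-3.14, 0.0, 1.401]
wrist_force: [-8.2, 0.9, 1.5]
finger_gap: 0.0107
```

```bash
python3 -m crank '[[0,-0.05,-0.2,0],[0,0,-0.2,0],[0,0,-0.2,0],[0,0,0,0],[0,0,0,0]]'; python3 -m crank '[[0,0,-0.2,0],[0,0,-0.2,0],[0,0,0,0],[0,0,0,0]]'
```

```text
time: 7.75
tool_pos: [0.469, -0.054, 0.0647]
orientation: [3.142, 0.0, 1.401]
wrist_force: [-2.2, -1.0, -2.0]
finger_gap: 0.011
time: 8.25
tool_pos: [0.4691, -0.054, 0.0679]
orientation: [3.141, 0.0, 1.401]
wrist_force: [6.3, -2.2, -16.3]
finger_gap: 0.011
```

```bash
python3 -m crank '[[0,0,-0.1,0],[0,0,-0.1,0],[0,0,0,0],[0,0,0,0]]'
```

```text
time: 8.75
tool_pos: [0.4691, -0.0541, 0.0687]
orientation: [3.141, 0.0, 1.401]
wrist_force: [15.2, -3.7, -30.5]
finger_gap: 0.0108
```

The guard is caught. At about 9–10 mm of rise the force climbed from 2 N to 30 N, and the tool barely followed the command. I set it back down, let go, rise and look at the tab.

```bash
python3 -m crank '[[0,0,0.3,0],[0,0,0.3,0],[0,0,0.3,0],[0,0,0.25,0],[0,0,0,0]]'; python3 -m crank '[[0,0,0,0],[0,0,0,0],[0,0,0,0]]' 0.7; python3 -m crank '[[0,0,-2,0],[0,0,-5,0],[0,0,-3,0],[0,0,0,0]]'; python3 - <<'E'
from h import *
s=sense()
tx=np.array([.169,.9856]); ty=np.array([.9856,-.169])
ims=[]
for n,(r,q) in(("top",(185,385)),("scene",(150,140))):
    c=imaging.camera(n)
    for l,z in(("tab",.078),):
        for r_ in place_of(l,n)[:2]:
            p=atz(c,r_["at"],z); d=p[:2]-s["tool_pos"][:2]
            print(n,l,round(r_["p"],2),np.round(r_["at"],1),p.round(3),100*d@tx,100*d@ty)
    ims.append(cv2.resize(c["img"][r:r+65,q:q+65,::-1],(400,400),interpolation=3))
cv2.imwrite("pics/tab.png",np.hstack(ims))
E
```

```text
time: 9.38
tool_pos: [0.4689, -0.0539, 0.0592]
orientation: [-3.141, 0.0, 1.401]
wrist_force: [-5.2, -0.3, -1.2]
finger_gap: 0.0109
time: 9.75
tool_pos: [0.4693, -0.0539, 0.0594]
orientation: [3.141, -0.0, 1.401]
wrist_force: [-0.3, 0.7, 0.7]
finger_gap: 0.0277
time: 10.25
tool_pos: [0.4701, -0.0541, 0.163]
orientation: [3.136, -0.0, 1.401]
wrist_force: [-0.2, 0.2, -1.0]
finger_gap: 0.0278
scene tab 0.47 [178.4 184.1] [ 0.542 -0.227  0.078] -15.847126220786933 10.025496773274838
```

View pics/tab.png

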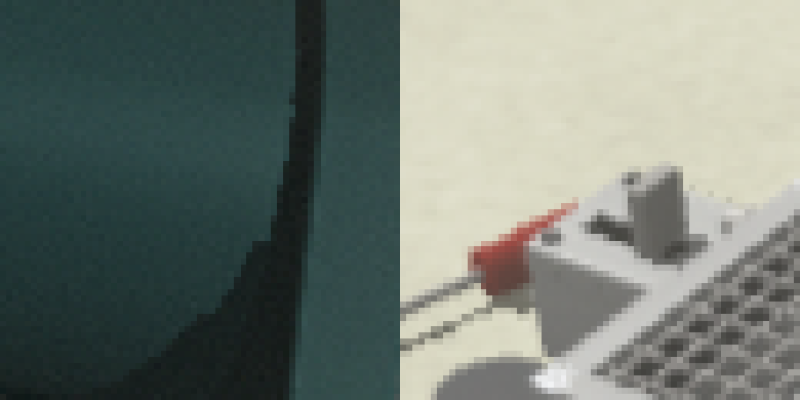

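The tab stands in its slot in the scene half at (660,215), with the small catch piece nearer the guard at (735,222). The top view is blocked by the arm. I go above the gap with the fingers shut.

```bash
python3 -m crank '[[-2,1.5,0,0],[-4,3,0,0],[-4,3,0,0],[-3.1,2.2,0,0],[0,0,2,0],[0,0,2,0],[0,0,0,0],[0,0,0,0],[0,0,0,0]]' 1 20; python3 - <<'E'
from h import *
c=imaging.camera("scene"); s=sense(); t=s["tool_pos"]
a=cv2.resize(c["img"][130:230,130:250,::-1],None,fx=6,fy=6,interpolation=3)
k=lambda p:tuple(int(v) for v in (proj(c,p)-[130,130])*6)
ex=np.array([.9856,-.169,0]); ey=np.array([.169,.9856,0])
cv2.circle(a,k(t),3,(0,0,255),-1)
b=np.array([t[0],t[1],.082])
for i in(-1,1):
  for j in(-1,1): cv2.circle(a,k(b+i*.0175*ex+j*.0075*ey),3,(0,255,0),-1)
C=np.array([.597,-.076,0])
for x in(-.045,-.019): cv2.circle(a,k(C+x*ex-.145*ey+[0,0,.095]),3,(255,0,0),-1); cv2.circle(a,k(C+x*ex-.155*ey+[0,0,.095]),3,(255,0,255),-1)
cv2.imwrite("pics/s3c.png",a)
E
```

```text
time: 11.58
tool_pos: [0.5427, -0.1992, 0.1201]
orientation: [3.14, 0.0, 1.401]
wrist_force: [-0.2, -0.6, 0.9]
finger_gap: 0.0002
```

View pics/s3c.png

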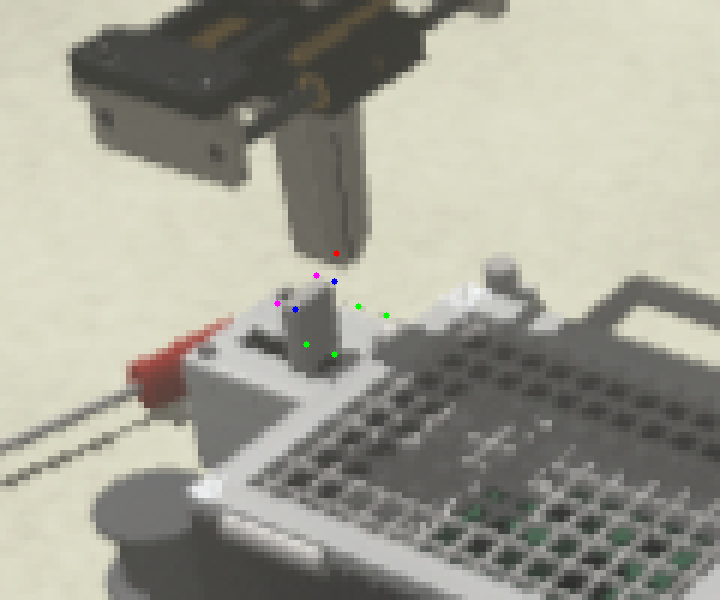

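The predicted tab corners (blue and magenta) sit on the tab top around (283–335, 278–309). The finger footprint (green) lies between the tab and the guard. Now down and push.

```bash
python3 -m crank '[[0,0,1,0],[0,0,1.5,0],[0,0,1.3,0],[0,0,0,0],[0,0,0,0]]' && python3 -m crank '[[-0.4,0,0,0],[-0.4,0,0,0],[-0.4,0,0,0],[-0.4,0,0,0],[-0.4,0,0,0],[0,0,0,0]]'; python3 -m crank '[[-0.3,0,0,0],[-0.3,0,0,0],[-0.3,0,0,0],[0,0,0,0]]'
```

```text
time: 12.25
tool_pos: [0.5425, -0.1995, 0.0813]
orientation: [3.142, 0.0, 1.401]
wrist_force: [-0.1, 0.7, 0.7]
finger_gap: 0.0004
time: 13.0
tool_pos: [0.5389, -0.2196, 0.081]
orientation: [-3.141, 0.0, 1.4]
wrist_force: [0.2, -0.1, -0.3]
finger_gap: 0.0003
time: 13.5
tool_pos: [0.5374, -0.2283, 0.0811]
orientation: [-3.141, 0.0, 1.401]
wrist_force: [0.1, 1.4, 0.0]
finger_gap: 0.0006
```

```bash
python3 -m crank '[[-0.3,0,0,0],[-0.2,0,0,0]]'; python3 -m crank '[[-0.2,0,0,0],[-0.1,0,0,0]]';  python3 - <<'E'
from h import *
c=imaging.camera("scene")
cv2.imwrite("pics/s4c.png",cv2.resize(c["img"][130:230,130:250,::-1],None,fx=6,fy=6,interpolation=3))
E
```

```text
time: 13.75
tool_pos: [0.5366, -0.2329, 0.081]
orientation: [-3.141, -0.0, 1.401]
wrist_force: [1.0, 10.6, 1.8]
finger_gap: 0.0005
time: 14.0
tool_pos: [0.5365, -0.2335, 0.0811]
orientation: [-3.141, -0.005, 1.401]
wrist_force: [2.0, 28.2, 4.4]
finger_gap: 0.0005
```

View pics/s4c.png

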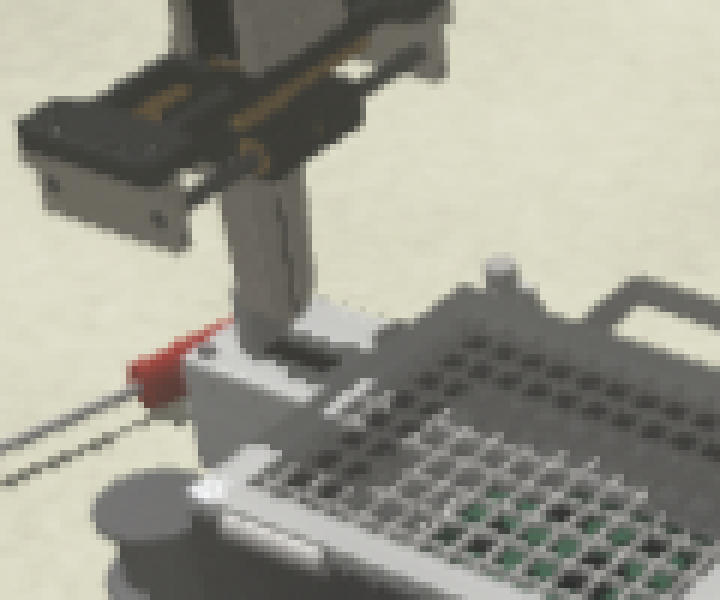

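The stop is firm: the force rose from 10 to 28 N, and the finger is at the predicted end position. The image shows the slot emptied behind the fingers at (300,360), with the tab hidden at the far end. I back off and return to the handle.

```bash
python3 -m crank '[[0.6,0,0,0],[0.6,0,0,0],[0,0,-3,0],[0,0,-5,0],[0,0,0,0],[0,0,0,0]]' 0.7 40; python3 - <<'E'
from h import *
s=sense(); d=np.array([.469,-.054])-s["tool_pos"][:2]; print(100*d@[.169,.9856],100*d@[.9856,-.169])
c=imaging.camera("scene")
for r in place_of("tab","scene")[:2]:
    p=atz(c,r["at"],.078); d=p[:2]-[.597,-.076]; print(round(r["p"],2),p.round(3),d@[.169,.9856],d@[.9856,-.169])
E
```

```text
time: 14.8
tool_pos: [0.538, -0.2242, 0.1606]
orientation: [-3.141, 0.0, 1.401]
wrist_force: [-0.5, 0.8, -0.9]
finger_gap: 0.028
15.605754028267468 -9.680074666830235
0.63 [ 0.549 -0.24   0.078] -0.16974420434727172 -0.019678004183595683
```

```bash
python3 -m crank '[[3,-2,0,0],[4.3,-2.7,0,0],[4.3,-2.7,0,0],[4,-2.3,0,0],[0,0,0,0],[0,0,2,0],[0,0,3,0],[0,0,0,0],[0,0,2.5,0],[0,0,2,0],[0,0,0.7,0],[0,0,0,0],[0,0,0,0]]' && python3 -m crank '[[0,0,0,0],[0,0,0,0],[0,0,0,0],[0,0,0,0]]' 1 40
```

```text
time: 16.52
tool_pos: [0.4694, -0.054, 0.06]
orientation: [3.141, -0.0, 1.401]
wrist_force: [0.1, -0.0, 0.6]
finger_gap: 0.0279
time: 17.02
tool_pos: [0.4689, -0.0539, 0.0594]
orientation: [-3.141, -0.0, 1.401]
wrist_force: [-5.5, 1.6, 5.4]
finger_gap: 0.0105
```

```bash
python3 -m crank '[[0,0.05,-0.95,0],[0,0.07,-0.95,0],[0,0.13,-0.95,0],[0,0.15,-0.95,0],[0,0,0,0]]'
```

```text
time: 17.65
tool_pos: [0.4728, -0.0546, 0.0981]
orientation: [-3.141, 0.0, 1.401]
wrist_force: [-7.5, -0.3, -1.3]
finger_gap: 0.0105
```

The guard is free: 10° up with almost no force. I carry on along the arc.

```bash
python3 -m crank '[[0,0.22,-0.94,0],[0,0.23,-0.93,0],[0,0.3,-0.91,0],[0,0.31,-0.91,0],[0,0.38,-0.88,0],[0,0.39,-0.88,0],[0,0.45,-0.85,0],[0,0.46,-0.84,0],[0,0.53,-0.8,0],[0,0.53,-0.8,0],[0,0,0,0]]'
```

```text
time: 19.02
tool_pos: [0.5095, -0.061, 0.1868]
orientation: [-3.14, 0.0, 1.401]
wrist_force: [-23.2, 3.2, 13.8]
finger_gap: 0.0104
```

Force on the tool points radially outward, so the path runs about 2 mm inside the arc. I correct outward and continue.

```bash
python3 -m crank '[[0,-0.17,-0.12,0],[0,0,0,0]]'; python3 -m crank '[[0,0.59,-0.75,0],[0,0.6,-0.75,0],[0,0.65,-0.7,0],[0,0.66,-0.69,0],[0,0,0,0]]'
```

```text
time: 19.27
tool_pos: [0.5089, -0.0609, 0.1862]
orientation: [3.141, 0.0, 1.401]
wrist_force: [-1.8, -1.5, -2.1]
finger_gap: 0.0112
time: 19.9
tool_pos: [0.5334, -0.0652, 0.2163]
orientation: [-3.142, 0.0, 1.401]
wrist_force: [-11.4, 0.1, 8.1]
finger_gap: 0.0108
```

```bash
python3 -m crank '[[0,0.62,-0.7,0],[0,0.69,-0.65,0],[0,0.72,-0.6,0],[0,0.74,-0.59,0],[0,0.76,-0.52,0],[0,0.78,-0.51,0],[0,0,0,0],[0,0,0,0]]'; python3 - <<'E'
from h import *
s=sense();t=s["tool_pos"];h=np.array([.597,-.076])+.09*np.array([.9856,-.169])
u=(t[:2]-h)@[.9856,-.169]; z=t[2]+.019-.075; print("u,z",u,z,np.hypot(u,z),np.degrees(np.arctan2(z,-u)-.018))
c=imaging.camera("scene")
for r in place_of("handle","scene")[:1]: print(r, proj(c,t+[0,0,.019]))
cv2.imwrite("pics/s5.png",cv2.resize(c["img"][20:300,110:350,::-1],None,fx=2,fy=2,interpolation=3))
E
```

```text
time: 20.9
tool_pos: [0.5759, -0.0726, 0.2509]
orientation: [3.141, 0.001, 1.401]
wrist_force: [-5.3, -4.4, 3.8]
finger_gap: 0.0108
u,z -0.11135729481985393 0.1949251741567633 0.22449113708483098 59.230114406490536
{'at': [221.6, 135.9], 'p': 0.68} [222.72758152 131.31059836]
```

View pics/s5.png

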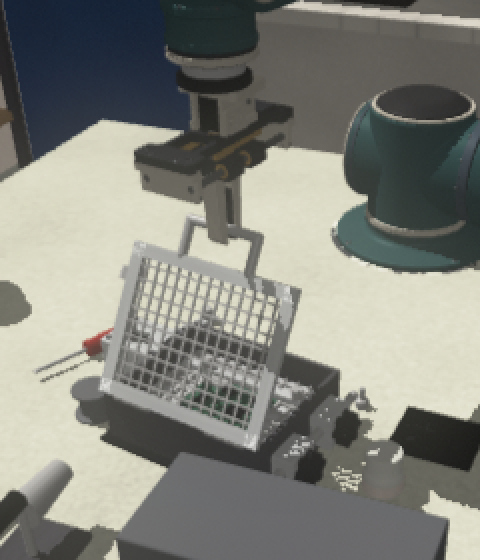

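The picture shows the guard standing open at about 60°, with the fingers on the handle bar at (222,225) and the loose things in place. One settling check, then I hand in.

```bash
python3 -m crank '[[0,0,0,0],[0,0,0,0],[0,0,0,0],[0,0,0,0],[0,0,0,0],[0,0,0,0]]' && python3 -c "
from rig import ticket; print(ticket.job_done())"
```

```text
time: 21.75
tool_pos: [0.5758, -0.0726, 0.2509]
orientation: [3.141, 0.001, 1.401]
wrist_force: [-4.3, -3.7, 3.8]
finger_gap: 0.0108
the job is handed in; nothing more can be done
None
```

The guard is open at about 60°, the gripper is still holding the handle, and the job is handed in at 21.75 s.

- **Tug:** I pulled the guard up by its handle. It stopped firmly at about 9–10 mm, with the force rising from 2 to 30 N, so it was caught. I set it back down and let go.
- **Release:** I pushed the tab outwards with shut fingers until it hit its stop. The force rose from 10 to 28 N, with the finger where the end of travel should be. The tab itself was hidden behind the fingers in the picture. Afterwards the network put it at about -170 mm in the preheater's y, a few millimetres short of the expected -178 mm, which I took as its own error. The guard then came up freely.
- **Opening:** I re-gripped the handle at 40 N and swung the guard up along its arc.

**Last checks:** the tool position gives about 59°. Its radius from the hinge came out at 224 mm instead of 220 mm, so the angle is good to a degree or two. For the last 0.85 s before hand-in the pose was steady, the wrist force was about 7 N and the finger gap held at 10.8 mm.

Two forces were higher than intended, both within limits. The first grip was about 3.5 mm off-centre and gave a short 50 N at the wrist, and the lift peaked at 27 N before I corrected the path. In the last picture the loose things I could see looked in place, but I did not measure them again.

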